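# Close the junction box's click-stop port cap

## Task

The junction box of the solar inverter lies on the hall dresser with its power port not yet sealed. Turn the large winged cap clockwise until it is fully home and its ratchet has clicked over and slipped by at least one full click, then let go. Leave the small winged cap as it is.

Things in the scene. Friction and masses are not known exactly. Their poses are not given: they have to be found in the camera images.
- cap_wing (a point): Point on the turning axis of the large cap: a black ribbed disc (52 mm wide, 12 high) with an upright grey bar (wing) 48 mm long, 14 thick, 30 high across it, on a grey flange 68 mm wide. The point lies mid-wing, 22 mm above the disc, 8 below the wing's top, 110 above the table. x along the wing, y across it, z up; turns with the wing. Stands on a fixed grey-white box 200 x 320 x 60 mm high.
- cap_screw (a joint): How far the large cap's thread ring is screwed in (rad), growing clockwise from above; 1.0 is fully home at its stop. Starts at 0.3 to 0.65 (20 to 40 degrees to go). When home, the white pointer at the cap's foot stands at the white mark on the flange. Turns at 0.05 N m, stays where left, does not sink.
- cap_click (a joint): How far the large cap's shell and wing have slipped clockwise over the thread ring (rad); starts and stays at 0 until the ring is home, then slips at up to 0.15 N m, a click every 20 degrees (0.35 rad), and stays where left. Turning anticlockwise unscrews the ring. One clockwise turn of 70 to 85 degrees in all is enough from any start; more clicks do no harm.
- small_cap (a joint): Angle (rad, clockwise positive, 0 at the start) of the small winged cap, already tight: disc 36 mm, wing 32 x 9 x 18 mm, top 54 mm above the box's lid. Three ports stand in a row on the lid, 100 mm apart, in any order: large cap, this one, and a round cap without a wing (48 mm wide, top 32 mm above the lid). A loose ring nut lies on the lid, 80 mm or more from the row's line.

How it is judged (in metres and radians):
On the way, in this order (a step that is already met when the one before it is completed fails the run):
1. the large cap's thread ring is fully home (value of joint cap_screw above 0.95 rad).
2. its shell has slipped over the ratchet by a full click (value of joint cap_click above 0.3 rad), for 0.1 s.
At the end, for the whole second after the job is handed in: The large cap's ring is home (cap_screw above 0.93 rad of 1.0), its shell has slipped at least 0.3 rad (one click) over it and is at rest, and the small winged cap is within 0.17 rad (10 degrees) of where it was (value of joint cap_screw above 0.93 rad and value of joint cap_click above 0.3 rad and velocity of joint cap_click below 0.1 rad/s and value of joint small_cap between -0.17 and 0.17 rad); the robot touches nothing.
It fails at once if the small winged cap is turned by more than 10 degrees (value of joint small_cap above 0.17 rad or value of joint small_cap below -0.17 rad).
It also fails if it takes over 32 s, if anything falls off the work surface, if the arm or the gripper's body presses on something with over 40 N, if the wrist force passes 120 N, or if a joint passes its speed limit or range.

## Robot

A 7-joint arm with a two-finger parallel gripper is mounted at the origin on the work surface. World frame = base frame: x ahead of the robot, y to its left, z up, the work surface at z = 0. Lengths are in mm, angles in rad, forces in N, time in s.
With the tool pointing down it reaches from about 400 to 875 mm from the base axis. Payload 4.4 kg.
Tool frame: the origin (TCP) lies at the very end of the fingers, on their centre line; the grasp point (between the pads) lies 19 mm behind it (ctrl.tcp_to_grasp is the z of the grasp point in the tool frame, in mm); z points along the fingers, y is the direction in which the jaws open and shut (so a half turn about z gives the same grasp; the last joint's range is limited). The gripper opens to 85 mm and grips with 20 to 120 N. Pads are 22 mm wide; open, the fingers measure 114 mm over their backs; the gripper's body (76 mm by 85 mm) begins 54 mm behind the grasp point. The pads swing forward as they close: fully open they stand 13 mm farther back than shut.
Start: joints at [-1.373, 0.628, 0.038, 1.517, -0.027, 0.996, -0.02], TCP at [169.463, 627.535, 231.313] pointing down, gripper open.
Joint ranges: [-3.06, 3.06], [-0.37, 2.12], [-1.25, 1.32], [0.18, 2.47], [-1.1, 4.24], [0.23, 1.98], [-2.94, 2.94]. Speed limits (rad/s): [2.57, 2.57, 3.14, 3.14, 3.14, 3.14, 3.14].

## Interface

Orientations are given as [roll, pitch, yaw] about the fixed x, y, z axes, in that order (R = Rz(yaw) Ry(pitch) Rx(roll)).
In Python, from rig import ctrl gives the robot as it stands.
- The arm moves only by the tool arm_command, never from a script. Its argument "motion" is a list of rows, each an object with "offset": the shift along the tool's x, y, z in units of 30 mm (1.0 is 30 mm), a list of three; "rotation": the turn, a rotation vector about the tool's x, y, z in rad, a list of three; "jaw": the finger opening in mm, from 0 to 85.4. In form: [{"offset": [dx, dy, dz], "rotation": [rx, ry, rz], "jaw": jaw}, ...]. A call has 1 to 10 rows; each row is the pose to reach, as a shift and turn from the pose commanded when the call began, along the tool's axes at that moment; what a row does not reach only later rows make up. A row lasts 1/12 s, in which the tool goes at most 41.7 mm and 7.16 degrees, less where a joint would pass 70% of its speed; a pose out of reach is approached as far as the arm can. A call with a gripper value outside its range is refused whole. The fingers move at their own pace and stop on an object; the grip force is fixed at half the most. Time passes only in rows, so rows that repeat a pose let the fingers close. It gives the time, the measured TCP pose, the force and the opening at its end, in the units of the state.
- ctrl.observe(): the state, without advancing time (a new reading comes with each control period).
- ctrl.capture(name): name is "scene" or "top"; returns the picture (480x640x3 uint8, blue, green, red); there is no depth.
- ctrl.calibration(name): a dict with "intrinsics" (3x3 intrinsics, pixels), "xyz" and "orientation" of the camera in the world. Camera axes: x right, y down, z forward; pixel columns grow to the right and rows downward; lengths in mm; the calibration is good to about 2 mm. A picture is of the moment at which its call begins. calibration takes no time and is no camera call.
- ctrl.hand_in(): hands the job in, once; it reports no verdict.
The state is a dict: "time_s": time; "joint_pos": joint angles; "dq": joint speeds; "joint_efforts": joint torques, N m; "position": TCP position; "tool_rot": TCP orientation; "force": force on the tool from outside, world axes, zero at the start; "torque": the same for the moment, N m; "grip_width": finger opening in mm.
Only numpy, scipy, OpenCV 4.12 (cv2) and the standard library are available. Lean on these libraries where they do the work, as an engineer would, in place of code of your own. Each camera call takes 0.05 s, during which the arm holds its last target.

## Working session

There is one attempt and no reset: what is moved stays moved. The work goes in short steps, Python scripts to look and compute and a tool call to move; the robot and the scene stay as the last step left them, time stands still between calls to the robot, and variables do not carry over. Pictures are saved under pics/ and viewed, and the job is handed in when it is done.

Besides the shell and the picture viewer there is one more tool, called after "Emit:" in YAML: its name, and indented under it one key for each argument. arm_command: Moves the arm, as the interface text tells. Its arguments: {"type":"object","properties":{"motion":{"type":"array","items":{"type":"object","properties":{"offset":{"type":"array","items":{"type":"number"}},"rotation":{"type":"array","items":{"type":"number"}},"jaw":{"type":"number"}}}}},"required":["motion"]}

```bash
ls; mkdir -p pics
python3 - <<'E'
from rig import ctrl
import cv2
print(ctrl.observe())
for n in ("scene","top"):
    cv2.imwrite(f"pics/{n}0.png",ctrl.capture(n)); print(ctrl.calibration(n))
print(ctrl.tcp_to_grasp)
E
```

```text
pics
{'time_s': 0.0, 'joint_pos': array([-1.37279021,  0.62935389,  0.03847955,  1.51839182, -0.02702302,
        0.99626045, -0.0200295 ]), 'dq': array([ 9.50854733e-05,  6.72829683e-04,  8.12646542e-05,  9.64657019e-04,
        1.36735191e-03,  1.06988770e-03, -8.87060729e-04]), 'joint_efforts': array([ 5.15475858e-04, -5.63413775e+01,  1.22641649e+00, -1.93442345e+01,
        1.10007939e-02,  1.05906386e-02,  1.24755939e-06]), 'position': array([169.31602369, 626.91216285, 230.37710771]), 'tool_rot': array([-3.13969842e+00,  2.85702318e-05,  2.87771359e+00]), 'force': array([ 0.61015736, -1.07098269,  0.35339069]), 'torque': array([-2.60014039e-02, -3.50587927e-05, -7.40341963e-04]), 'grip_width': 85.66207513276277}
{'intrinsics': array([[487.2672278 ,   0.        , 316.89546509],
       [  0.        , 487.2672278 , 243.68157292],
       [  0.        ,   0.        ,   1.        ]]), 'xyz': array([ 813.63860097, -256.65405247,  680.92041072]), 'orientation': array([-2.56806137, -0.00409409,  0.6979914 ])}
{'intrinsics': array([[565.02589927,   0.        , 321.2554739 ],
       [  0.        , 565.02589927, 234.93609306],
       [  0.        ,   0.        ,   1.        ]]), 'xyz': array([460.43847407,   5.11471839, 766.38220737]), 'orientation': array([-2.95931013, -0.01614997, -1.59020278])}
-18.700000000000003
```

View pics/scene0.png

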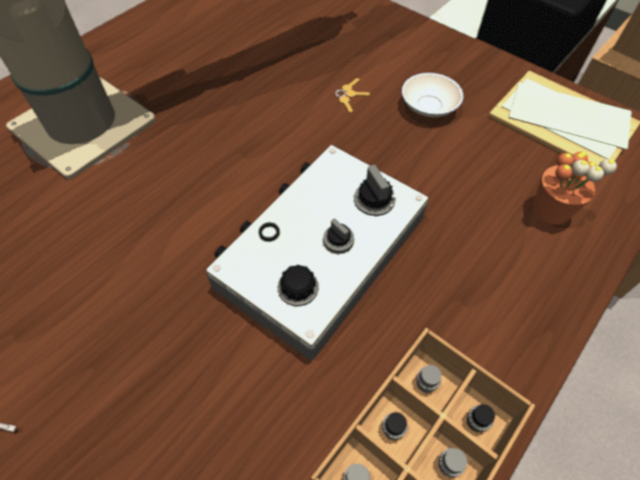

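View pics/top0.png

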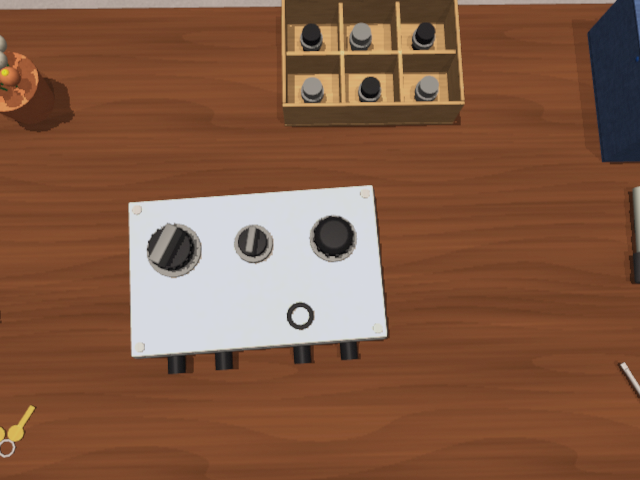

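The scene picture shows the box with the large cap at (376,190), the small one at (339,236) and the round one at (298,283). In the top picture they are at (172,248), (253,243) and (333,237), and the nut at (300,316). I'll zoom in on the large cap.

```bash
cat > h.py <<'E'
import numpy as np, cv2
from scipy.spatial.transform import Rotation as R
from rig import ctrl
def cam(n):
    c=ctrl.calibration(n); return c["intrinsics"],c["xyz"],R.from_euler("xyz",c["orientation"]).as_matrix()
def ray(n,u,v,z):
    K,p,M=cam(n); d=M@np.linalg.solve(K,[u,v,1.]); return p+d*(z-p[2])/d[2]
def proj(n,P):
    K,p,M=cam(n); q=K@(M.T@(np.array(P,float)-p)); return q[:2]/q[2]
E
python3 - <<'E'
from h import *
a=cv2.imread("pics/top0.png")[210:290,125:225]; b=cv2.imread("pics/scene0.png")[150:230,330:430]
cv2.imwrite("pics/z0.png",np.vstack([cv2.resize(a,(375,300),interpolation=cv2.INTER_CUBIC),cv2.resize(b,(375,300),interpolation=cv2.INTER_CUBIC)]))
t=cv2.imread("pics/top0.png"); 
m=(t.min(2)>190).astype(np.uint8)
n,l,s,c=cv2.connectedComponentsWithStats(m); i=1+s[1:,4].argmax()
cn=max(cv2.findContours((l==i).astype(np.uint8),0,2)[0],key=cv2.contourArea)
r=cv2.approxPolyDP(cn,15,True)[:,0]; print(r)
for u,v in r: print(ray("top",u,v,60).round(1))
for u,v,z in [(174,250,66),(253,245,66),(333,239,66)]: print(ray("top",u,v,z).round(1))
E
```

```text
[[371 186]
 [130 203]
 [132 355]
 [385 335]]
[653.7 -74.4  60. ]
[635.9 234.7  60. ]
[445.6 224.4  60. ]
[463.6 -85.   60. ]
[573.2 175.6  66. ]
[577.9  77.1  66. ]
[583.9 -23.4  66. ]
```

View pics/z0.png

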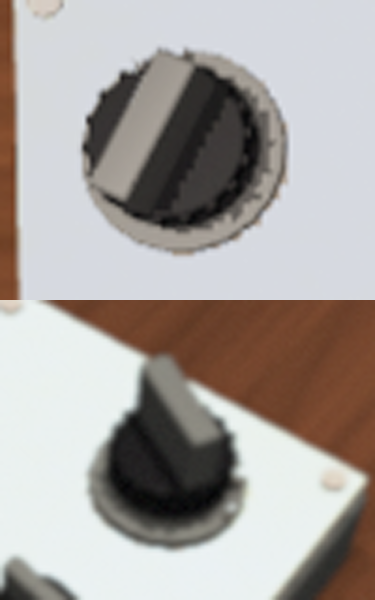

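Run:
```python
from h import *
A=[(125+u/3.75,210+v/3.75) for u,v in [(160,50),(195,65),(130,200),(92,180)]]
B=[(330+u/3.75,150+(v-300)/3.75) for u,v in [(145,365),(165,355),(218,432),(190,447)]]
for n,C in (("top",A),("scene",B)):
    P=np.array([ray(n,u,v,118) for u,v in C]); print(n,P.round(1).tolist(),P.mean(0).round(1))
    (c,s,a)=cv2.minAreaRect(P[:,:2].astype(np.float32)); print(c,s,a)
o=ctrl.observe(); M=R.from_euler("xyz",o["tool_rot"]).as_matrix(); print(M.round(3))
# flange ellipse via mask
K=None
for n in ("top","scene"):
    print(n, proj(n,[573,175,64]),proj(n,[573,175,118]))
```

```text
top [[596.4, 171.2, 118.0], [591.5, 160.2, 118.0], [549.6, 178.9, 118.0], [556.0, 190.8, 118.0]] [573.4 175.3 118. ]
(573.2674560546875, 175.6401824951172) (13.40869426727295, 45.934444427490234) 65.77721405029297
scene [[552.9, 181.1, 118.0], [555.9, 190.8, 118.0], [596.2, 171.5, 118.0], [592.2, 158.1, 118.0]] [574.3 175.4 118. ]
(574.0339965820312, 174.45669555664062) (13.830949783325195, 46.84904861450195) 64.46131896972656
[[-0.965  0.261 -0.   ]
 [ 0.261  0.965 -0.002]
 [-0.    -0.002 -1.   ]]
top [174.86826643 250.40060173] [163.74714741 243.20707351]
scene [373.31216364 198.34337597] [376.93288633 176.16672692]
```

The two views agree within 1 mm. The wing centre is at about (573.7, 175.3), its long axis at -25° and its size about 46 x 13.6 mm, as stated. The ports are 100 mm apart, which also fits. Next I move above it, with a jaw rotation of about +0.17 rad.

Emit:
arm_command:
  motion:
    - {"offset": [-1.4,-0.9,0.1],"rotation": [0,0,0.017],"jaw": 85}
    - {"offset": [-2.6,-1.7,0.2],"rotation": [0,0,0.034],"jaw": 85}
    - {"offset": [-3.7,-2.4,0.3],"rotation": [0,0,0.05],"jaw": 85}
    - {"offset": [-4.8,-3.1,0.4],"rotation": [0,0,0.067],"jaw": 85}
    - {"offset": [-5.9,-3.8,0.5],"rotation": [0,0,0.084],"jaw": 85}
    - {"offset": [-7.0,-4.6,0.6],"rotation": [0,0,0.1],"jaw": 85}
    - {"offset": [-8.1,-5.3,0.7],"rotation": [0,0,0.117],"jaw": 85}
    - {"offset": [-9.2,-6.0,0.8],"rotation": [0,0,0.134],"jaw": 85}
    - {"offset": [-10.3,-6.7,0.9],"rotation": [0,0,0.15],"jaw": 85}
    - {"offset": [-11.4,-7.4,1.0],"rotation": [0,0,0.168],"jaw": 85}

```text
time_s: 0.93
position: [442.6, 322.3, 201.0]
tool_rot: [-3.141, -0.0, 2.709]
force: [-0.8, 1.0, -0.2]
grip_width: 84.9
```

```bash
cat > go.py <<'E'
from h import *
import sys
def go(x,y,z,ax):
    o=ctrl.observe(); M=R.from_euler("xyz",o["tool_rot"]).as_matrix()
    print(o["time_s"],o["position"].round(1),o["tool_rot"].round(4),o["force"].round(1),o["torque"].round(2),o["joint_pos"].round(2),round(o["grip_width"],1))
    print("off",(M.T@(np.array([x,y,z])-o["position"])/30).round(3),"yaxis deg",np.degrees(np.arctan2(M[1,1],M[0,1])).round(2), "rz",np.round(np.arctan2(M[1,1],M[0,1])-np.radians(ax),3))
go(*map(float,sys.argv[1:]))
E
python3 go.py 573.7 175.3 200 65
```

```text
0.9333 [442.6 322.3 201. ] [-3.1411e+00 -3.0000e-04  2.7090e+00] [-0.8  1.  -0.2] [ 0.03  0.01 -0.01] [-0.73  0.52  0.08  1.84 -0.06  0.78  0.51] 84.9
off [-6.022 -2.615  0.032] yaxis deg 65.21 rz 0.004
```

Emit:
arm_command:
  motion:
    - {"offset": [-1.1,-0.5,0],"rotation": [0,0,0],"jaw": 85}
    - {"offset": [-2.2,-1.0,0],"rotation": [0,0,0],"jaw": 85}
    - {"offset": [-3.3,-1.5,0],"rotation": [0,0,0],"jaw": 85}
    - {"offset": [-4.4,-1.9,0],"rotation": [0,0,0],"jaw": 85}
    - {"offset": [-5.3,-2.3,0],"rotation": [0,0,0],"jaw": 85}
    - {"offset": [-6.0,-2.6,0],"rotation": [0,0,0],"jaw": 85}
    - {"offset": [-6.0,-2.6,0],"rotation": [0,0,0],"jaw": 85}
    - {"offset": [-6.0,-2.6,0],"rotation": [0,0,0],"jaw": 85}

```text
time_s: 1.6
position: [573.0, 176.1, 200.7]
tool_rot: [-3.141, -0.0, 2.706]
force: [-0.9, 0.1, -0.2]
grip_width: 84.8
```

```bash
python3 go.py 573.7 175.3 95 65
```

```text
1.6 [573.  176.1 200.7] [-3.1406e+00 -5.0000e-04  2.7064e+00] [-0.9  0.1 -0.2] [ 0.05  0.05 -0.09] [-0.39  0.59  0.08  1.7  -0.06  0.86  0.84] 84.8
off [-0.036 -0.011  3.524] yaxis deg 65.07 rz 0.001
```

Emit:
arm_command:
  motion:
    - {"offset": [0,0,0.8],"rotation": [0,0,0],"jaw": 60}
    - {"offset": [0,0,1.6],"rotation": [0,0,0],"jaw": 50}
    - {"offset": [0,0,2.3],"rotation": [0,0,0],"jaw": 45}
    - {"offset": [0,0,2.9],"rotation": [0,0,0],"jaw": 45}
    - {"offset": [-0.02,-0.01,3.3],"rotation": [0,0,0],"jaw": 45}
    - {"offset": [-0.03,-0.01,3.5],"rotation": [0,0,0],"jaw": 45}
    - {"offset": [-0.03,-0.01,3.5],"rotation": [0,0,0],"jaw": 45}
    - {"offset": [-0.03,-0.01,3.5],"rotation": [0,0,0],"jaw": 45}

```text
time_s: 2.27
position: [573.4, 177.9, 96.7]
tool_rot: [3.141, 0.0, 2.71]
force: [-0.0, 0.4, -0.2]
grip_width: 45.4
```

```bash
python3 go.py 573.7 175.3 95 65
python3 - <<'E'
from h import *
o=ctrl.capture("scene"); cv2.imwrite("pics/s1.png",cv2.resize(o[110:260,280:480],(800,600),interpolation=cv2.INTER_CUBIC))
E
```

```text
2.2667 [573.4 177.9  96.7] [3.1410e+00 2.0000e-04 2.7104e+00] [-0.   0.4 -0.2] [-0.03 -0.04  0.04] [-0.38  0.73  0.06  1.78 -0.07  0.64  0.85] 45.4
off [-0.046 -0.073  0.057] yaxis deg 65.29 rz 0.005
```

View pics/s1.png

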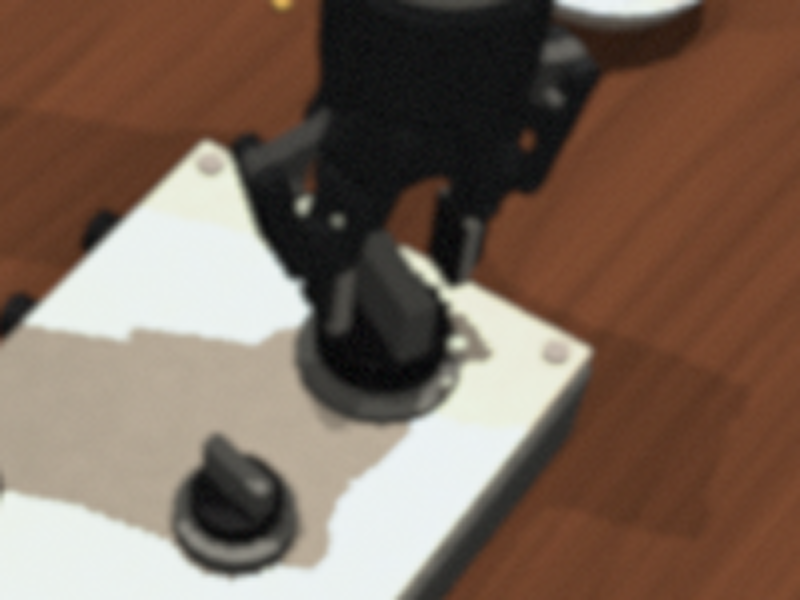

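The fingers straddle the wing at about (395,300), with the tips clear of the disc. I'll correct about 2 mm of drift, then close.

Emit:
arm_command:
  motion:
    - {"offset": [-0.04,-0.07,0.05],"rotation": [0,0,0],"jaw": 40}
    - {"offset": [-0.04,-0.07,0.05],"rotation": [0,0,0],"jaw": 30}
    - {"offset": [-0.04,-0.07,0.05],"rotation": [0,0,0],"jaw": 30}

```text
time_s: 2.57
position: [573.9, 174.6, 95.5]
tool_rot: [3.141, 0.001, 2.709]
force: [-0.3, 0.3, 1.1]
grip_width: 30.5
```

```bash
python3 go.py 573.7 175.3 95 65
```

```text
2.5667 [573.9 174.6  95.5] [3.1409e+00 8.0000e-04 2.7092e+00] [-0.3  0.3  1.1] [-0.07  0.   -0.04] [-0.38  0.73  0.06  1.78 -0.07  0.63  0.86] 30.5
off [0.015 0.02  0.016] yaxis deg 65.23 rz 0.004
```

Emit:
arm_command:
  motion:
    - {"offset": [0,0,0],"rotation": [0,0,0],"jaw": 22}
    - {"offset": [0,0,0],"rotation": [0,0,0],"jaw": 10}
    - {"offset": [0,0,0],"rotation": [0,0,0],"jaw": 5}
    - {"offset": [0,0,0],"rotation": [0,0,0],"jaw": 5}
    - {"offset": [0,0,0],"rotation": [0,0,0],"jaw": 5}
    - {"offset": [0,0,0],"rotation": [0,0,0],"jaw": 5}

```text
time_s: 3.07
position: [574.5, 176.4, 95.5]
tool_rot: [3.139, 0.001, 2.711]
force: [1.2, 5.5, 5.3]
grip_width: 12.9
```

```bash
python3 go.py 573.7 175.3 95 65
```

```text
3.0667 [574.5 176.4  95.5] [3.1385e+00 1.3000e-03 2.7105e+00] [1.2 5.5 5.3] [ 1.11 -0.25 -0.05] [-0.38  0.73  0.06  1.78 -0.07  0.63  0.86] 12.9
off [ 0.007 -0.046  0.018] yaxis deg 65.3 rz 0.005
```

Gripped at about 13 mm with a small side load. I'll ease it 1 mm along +y and turn.

Emit:
arm_command:
  motion:
    - {"offset": [0,0.04,0],"rotation": [0,0,0],"jaw": 5}
    - {"offset": [0,0.04,0],"rotation": [0,0,0.05],"jaw": 5}
    - {"offset": [0,0.04,0],"rotation": [0,0,0.12],"jaw": 5}
    - {"offset": [0,0.04,0],"rotation": [0,0,0.2],"jaw": 5}
    - {"offset": [0,0.04,0],"rotation": [0,0,0.28],"jaw": 5}
    - {"offset": [0,0.04,0],"rotation": [0,0,0.36],"jaw": 5}
    - {"offset": [0,0.04,0],"rotation": [0,0,0.43],"jaw": 5}
    - {"offset": [0,0.04,0],"rotation": [0,0,0.5],"jaw": 5}
    - {"offset": [0,0.04,0],"rotation": [0,0,0.5],"jaw": 5}

```text
time_s: 3.82
position: [574.2, 176.3, 95.5]
tool_rot: [3.141, 0.0, 2.207]
force: [0.6, 3.1, 6.9]
grip_width: 12.4
```

```bash
python3 go.py 574 175.8 95 65
```

```text
3.8167 [574.2 176.3  95.5] [3.1409e+00 1.0000e-04 2.2071e+00] [0.6 3.1 6.9] [ 0.66  0.13 -0.03] [-0.47  0.74  0.2   1.78 -0.22  0.64  0.5 ] 12.4
off [-0.009 -0.015  0.018] yaxis deg 36.46 rz -0.498
```

Emit:
arm_command:
  motion:
    - {"offset": [0,0,0],"rotation": [0,0,0.06],"jaw": 5}
    - {"offset": [0,0,0],"rotation": [0,0,0.13],"jaw": 5}
    - {"offset": [0,0,0],"rotation": [0,0,0.2],"jaw": 5}
    - {"offset": [0,0,0],"rotation": [0,0,0.27],"jaw": 5}
    - {"offset": [0,0,0],"rotation": [0,0,0.34],"jaw": 5}
    - {"offset": [0,0,0],"rotation": [0,0,0.41],"jaw": 5}
    - {"offset": [0,0,0],"rotation": [0,0,0.48],"jaw": 5}
    - {"offset": [0,0,0],"rotation": [0,0,0.55],"jaw": 5}
    - {"offset": [0,0,0],"rotation": [0,0,0.55],"jaw": 5}

```text
time_s: 4.57
position: [573.8, 176.3, 95.5]
tool_rot: [-3.141, -0.001, 1.657]
force: [-0.4, 3.1, 9.0]
grip_width: 12.6
```

```bash
python3 go.py 574 175.8 95 65
```

```text
4.5667 [573.8 176.3  95.5] [-3.1412e+00 -5.0000e-04  1.6572e+00] [-0.4  3.1  9. ] [ 0.64  0.3  -0.03] [-0.56  0.76  0.35  1.78 -0.39  0.67  0.1 ] 12.6
off [-0.016  0.006  0.018] yaxis deg 4.95 rz -1.048
```

Emit:
arm_command:
  motion:
    - {"offset": [0,0,0],"rotation": [0,0,0.06],"jaw": 5}
    - {"offset": [0,0,0],"rotation": [0,0,0.13],"jaw": 5}
    - {"offset": [0,0,0],"rotation": [0,0,0.2],"jaw": 5}
    - {"offset": [0,0,0],"rotation": [0,0,0.27],"jaw": 5}
    - {"offset": [0,0,0],"rotation": [0,0,0.34],"jaw": 5}
    - {"offset": [0,0,0],"rotation": [0,0,0.41],"jaw": 5}
    - {"offset": [0,0,0],"rotation": [0,0,0.46],"jaw": 5}
    - {"offset": [0,0,0],"rotation": [0,0,0.46],"jaw": 5}
    - {"offset": [0,0,0],"rotation": [0,0,0.46],"jaw": 5}

```text
time_s: 5.32
position: [573.4, 176.4, 95.5]
tool_rot: [-3.14, -0.0, 1.2]
force: [-0.6, 3.5, 8.7]
grip_width: 12.7
```

```bash
python3 go.py 574 175.8 95 65;python3 - <<'E'
from h import *
o=ctrl.capture("scene"); cv2.imwrite("pics/s2.png",cv2.resize(o[110:260,280:480],(800,600),interpolation=cv2.INTER_CUBIC))
E
```

```text
5.3167 [573.4 176.4  95.5] [-3.1400e+00 -5.0000e-04  1.1996e+00] [-0.6  3.5  8.7] [ 0.72  0.39 -0.01] [-0.63  0.78  0.48  1.79 -0.53  0.7  -0.24] 12.7
off [-0.012  0.026  0.016] yaxis deg -21.27 rz -1.506
```

View pics/s2.png

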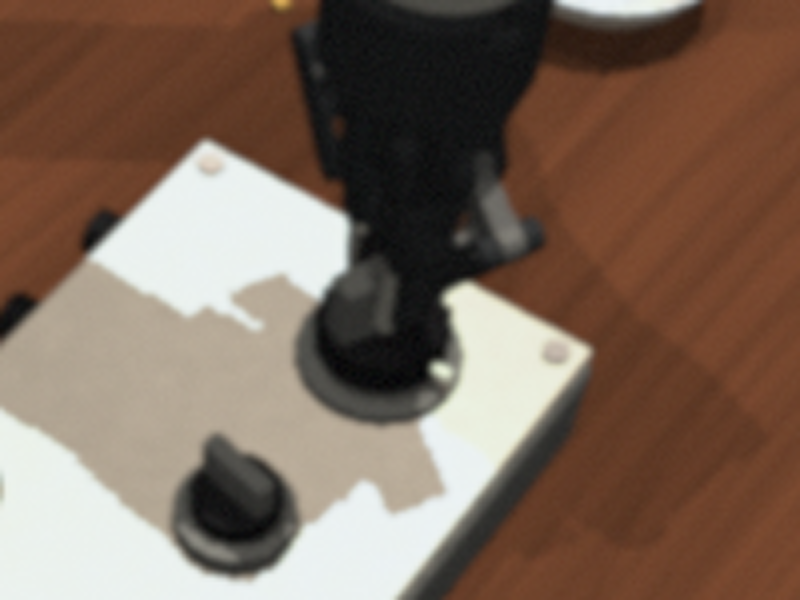

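The wing has turned with the gripper by about 86°. The pointer and the mark now merge at (440,370). I'll release and lift.

Emit:
arm_command:
  motion:
    - {"offset": [0,0,0],"rotation": [0,0,0],"jaw": 20}
    - {"offset": [0,0,0],"rotation": [0,0,0],"jaw": 35}
    - {"offset": [0,0,0],"rotation": [0,0,0],"jaw": 45}
    - {"offset": [0,0,0],"rotation": [0,0,0],"jaw": 45}
    - {"offset": [0,0,-0.5],"rotation": [0,0,0],"jaw": 45}
    - {"offset": [0,0,-1.3],"rotation": [0,0,0],"jaw": 45}
    - {"offset": [0,0,-2.3],"rotation": [0,0,0],"jaw": 45}
    - {"offset": [0,0,-3.3],"rotation": [0,0,0],"jaw": 45}
    - {"offset": [0,0,-4.3],"rotation": [0,0,0],"jaw": 45}
    - {"offset": [0,0,-4.8],"rotation": [0,0,0],"jaw": 45}

```text
time_s: 6.2
position: [575.4, 175.3, 242.2]
tool_rot: [3.138, -0.002, 1.199]
force: [0.7, 0.3, 1.4]
grip_width: 44.9
```

Emit:
arm_command:
  motion:
    - {"offset": [-0.5,1.0,-0.5],"rotation": [0,0,0],"jaw": 45}
    - {"offset": [-0.5,2.0,-0.5],"rotation": [0,0,0],"jaw": 45}
    - {"offset": [-0.5,3.0,-0.5],"rotation": [0,0,0],"jaw": 45}
    - {"offset": [-0.5,3.0,-0.5],"rotation": [0,0,0],"jaw": 45}

```text
time_s: 6.53
position: [656.8, 124.5, 253.9]
tool_rot: [3.136, 0.002, 1.195]
force: [-0.2, -0.5, -0.8]
grip_width: 44.9
```

```bash
python3 go.py 574 175.8 95 65;python3 - <<'E'
from h import *
o=ctrl.capture("scene"); cv2.imwrite("pics/s3.png",cv2.resize(o[110:260,280:480],(800,600),interpolation=cv2.INTER_CUBIC))
o=ctrl.capture("top"); cv2.imwrite("pics/t3.png",cv2.resize(o[180:330,110:310],(800,600),interpolation=cv2.INTER_CUBIC))
E
```

```text
6.5333 [656.8 124.5 253.9] [3.1358e+00 2.0000e-03 1.1952e+00] [-0.2 -0.5 -0.8] [-0.03  0.    0.01] [-0.55  0.7   0.59  1.45 -0.41  1.11 -0.27] 44.9
off [ 0.589 -3.224  5.276] yaxis deg -21.52 rz -1.51
```

View pics/s3.png

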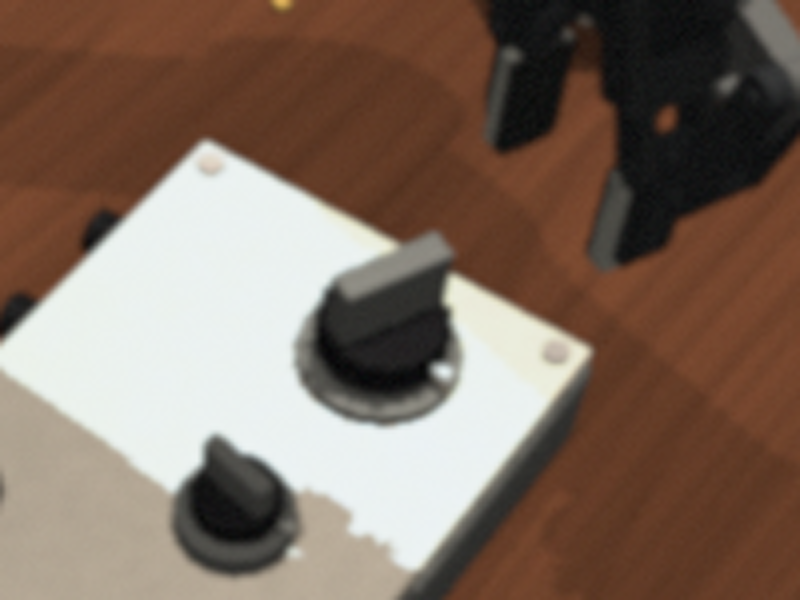

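View pics/t3.png

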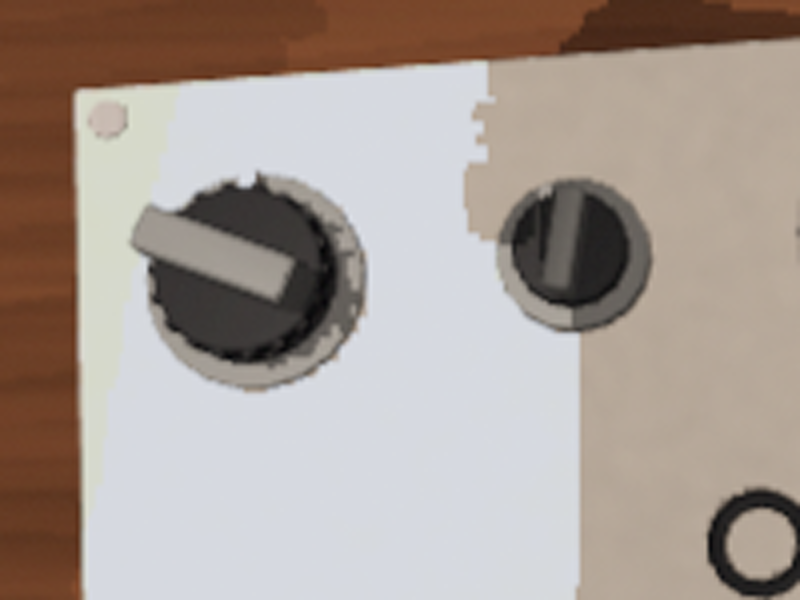

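The scene picture shows the pointer on the flange mark at (440,370), and the fingers well clear. In the top picture the large wing runs from (140,225) to (290,280), about 85° clockwise of its start. The small wing at (565,240) looks unmoved.

```bash
python3 -c "
from rig import ctrl
print(ctrl.hand_in())"
```

```text
the job is handed in; nothing more can be done
None
```

I gripped the large cap's wing and turned it about 86° (1.5 rad) clockwise. Then I let go, lifted clear and handed the job in at about 6.6 s.

- **Large cap:** the last pictures show the wing about 85° clockwise of its start, with the pointer on the flange mark. From a start of 0.3 to 0.65 that leaves a slip of about 0.8 to 1.15 rad, or at least two clicks.
- **Small cap:** by eye it looks unmoved.
- **Arm:** the fingers are clear, with the force reading near zero.
- **What the checks don't show:** I worked the click out from the turn angle. The wrist torque readings were near zero each time I stopped, and I took none during the turn, so they show no click.
- **Side load:** while gripped I saw a small load of up to about 9 N, which went away on release.

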